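# Put the drawer pull back in its labelled compartment

## Task

The kitchen's cupboard fittings are being sorted while the cabinets are refurbished. Pick up the bow-shaped drawer pull lying on the worktop and set it down, without dropping it, in the compartment whose label shows the picture of such a pull: standing on its two feet on the compartment's floor and lying lengthwise in it. Leave the knob and the screwdriver where they are.

Things in the scene. Friction and masses are not known exactly. Their poses are not given: they have to be found in the camera images.
- pull_bar (a point): The drawer pull: a dark iron bow handle standing on two round feet, 152 mm long, 24 mm wide at the feet, 42 mm high, 75 to 155 g. This point is the middle of its straight grip bar (90 mm long, 12 mm wide, 12 mm high), 36 mm above the underside of the feet and midway between them. x runs along the bar (either end is alike), z points up out of the feet.
- pull_slot (a point): The pull's own compartment: the one of three equal grey trays on a plywood board (order varies) whose label, on its far ledge, shows a bow handle from the side (bar with two legs). Point: centre of its inner floor, 10 mm above the worktop. x runs lengthwise to the label, y across, z up. Inside 180 mm long (x), 110 mm wide (y); walls 4 mm thick, 16 mm above the floor; ledge alike.
- knob: Bystander: a dark round cabinet knob, 34 mm across, 29 mm high, standing on the worktop near the robot; origin at the centre of its underside. To be left alone.
- screwdriver: Bystander: a screwdriver lying on the worktop to the left of the pull, 200 mm long along its x, handle to -x; origin at its underside. To be left alone.
Mind the look-alikes: they are no part of the job. Of the things like the part that bears pull_bar, leave any that is green; of the rest the larger one is meant.

How it is judged (in metres and radians):
At the end, for the whole second after the job is handed in: The pull stands on both feet on the floor of its own compartment (bar 32 to 40 mm above the floor, within 6 degrees of upright), anywhere inside its walls (within 22 mm of the centre along it, 45 mm across it), within 23 degrees of lengthwise, released and at rest (x of pull_bar in the frame of pull_slot between -0.022 and 0.022 m and y of pull_bar in the frame of pull_slot between -0.045 and 0.045 m and z of pull_bar in the frame of pull_slot between 0.032 and 0.04 m and angle between pull_bar's own z axis and vertical below 0.1 rad and angle between the x axis of pull_bar and the x axis of pull_slot, either way round below 0.4 rad and linear speed of pull below 0.02 m/s); the robot touches nothing.
It fails at once if the pull is dropped (falls freely faster than 0.7 m/s) (linear speed of pull above 0.7 m/s and contact force between the fingers and pull below 0.05 N).
It fails at once if the knob or the screwdriver is moved by more than 30 mm (distance of any of knob, screwdriver from where it was at the start of the episode above 0.03 m).
It also fails if it takes over 35 s, if anything falls off the work surface, if the arm or the gripper's body presses on something with over 40 N, if the wrist force passes 120 N, or if a joint passes its speed limit or range.

## Robot

A 6-joint arm with a two-finger parallel gripper is mounted at the origin on the work surface. World frame = base frame: x ahead of the robot, y to its left, z up, the work surface at z = 0. Lengths are in m, angles in degrees, forces in N, time in s.
With the tool pointing down it reaches from about 0.375 to 0.9 m from the base axis. Payload 3.1 kg.
Tool frame: the origin (TCP) lies at the very end of the fingers, on their centre line; the grasp point (between the pads) lies behind it (bot.grip_depth is the z of the grasp point in the tool frame, in m); z points along the fingers, y is the direction in which the jaws open and shut (so a half turn about z gives the same grasp; the last joint's range is limited). The gripper opens to 87 mm and grips with 3 to 60 N. Pads are 19 mm wide; open, the fingers measure 117 mm over their backs; the gripper's body (75 mm by 190 mm) begins 51 mm behind the grasp point.
Start: joints at [-76.633, 30.224, 82.088, -0, 67.689, -10.227], TCP at [0.25, -0.573, 0.223] pointing down, gripper open.
Joint ranges: [-176.69, 176.69], [-43.24, 126.21], [12.49, 139.97], [-82, 262], [0, 151.66], [-163.58, 163.58]. Speed limits (degrees/s): [159.86, 159.86, 180, 180, 180, 180].

## Interface

Orientations are given as a 3x3 rotation matrix whose columns are the frame's x, y, z axes.
In Python, from rig import bot, vision gives the robot as it stands. The module is installed in compiled form; this text tells all that it offers.
- The arm moves only by the shell command python3 -m jog 'ROWS'. ROWS is JSON, a list of rows, each a list of 3 entries, a list of its own where there are three numbers: the shift along the tool's x, y, z in mm, then the turn, a rotation vector about the tool's x, y, z in degrees, then the closure, from 0 (fully open) to 1 (shut). In form: [[[dx, dy, dz], [wx, wy, wz], fingers], ...]. A call has 1 to 12 rows; each row is the pose to reach, as a shift and turn from the pose commanded when the call began, along the tool's axes at that moment; what a row does not reach only later rows make up. A row lasts 1/12 s, in which the tool goes at most 41.7 mm and 7.16 degrees, less where a joint would pass 70% of its speed; a pose out of reach is approached as far as the arm can. A call with a gripper value outside its range is refused whole. The fingers move at their own pace and stop on an object; the grip force is fixed at half the most. Time passes only in rows, so rows that repeat a pose let the fingers close. It gives the time, the measured TCP pose, the force and the opening at its end, in the units of the state.
- bot.read_state(): the state, without advancing time (a new reading comes with each control period).
- vision.capture(name): name is "side" or "top" or "wrist"; returns the picture (480x640x3 uint8, red, green, blue); there is no depth.
- vision.camera_info(name): a dict with "intrinsics" (3x3 intrinsics, pixels), "camera_from_world" (4x4, takes a point from world to camera coordinates); the wrist camera has in their place "mount" (4x4, takes a point from camera to tool coordinates, whose origin is the TCP and whose axes are the flange's). Camera axes: x right, y up, looking along -z (the intrinsics and any distortion apply to the point x, -y, -z); pixel columns grow to the right and rows downward; lengths in m; the calibration is good to about 2 mm. The wrist camera is an equidistant fisheye: a pixel r from the principal point sees the ray r / f radians off the axis. A picture is of the moment at which its call begins: read the wrist's pose just before it. camera_info takes no time and is no camera call.
- bot.hand_in(): hands the job in, once; it reports no verdict.
The state is a dict: "time_s": time; "joint_positions": joint angles; "qvel": joint speeds; "tau": joint torques, N m; "position": TCP position; "tcp_rot": TCP orientation; "force": force on the tool from outside, world axes, zero at the start; "moment": the same for the moment, N m; "opening": opening from 0.0 (shut) to 1.0 (fully open).
Only numpy, scipy, OpenCV 4.12 (cv2) and the standard library are available. Lean on these libraries where they do the work, as an engineer would, in place of code of your own. Each camera call takes 0.05 s, during which the arm holds its last target. There are 200 camera calls.

## Working session

There is one attempt and no reset: what is moved stays moved. The work goes in short steps, Python scripts to look and compute and a shell command to move; the robot and the scene stay as the last step left them, time stands still between calls to the robot, and variables do not carry over. Pictures are saved under pics/ and viewed, about 8 in all and at most 12, crops included, and the job is handed in when it is done.

```bash
mkdir -p pics
cat > h.py <<'E'
import numpy as np, cv2
from rig import bot, vision
def ray(name,u,v):
    i=vision.camera_info(name);K=np.array(i["intrinsics"]);T=np.linalg.inv(np.array(i["camera_from_world"]))
    d=np.linalg.inv(K)@[u,v,1];d=T[:3,:3]@(d*[1,-1,-1]);return T[:3,3],d
def onz(name,u,v,z):
    o,d=ray(name,u,v);return o+d*(z-o[2])/d[2]
def wray(st,u,v):
    i=vision.camera_info("wrist");K=np.array(i["intrinsics"]);M=np.array(i["mount"])
    x=(u-K[0,2])/K[0,0];y=(v-K[1,2])/K[1,1];r=np.hypot(x,y)+1e-12
    d=np.array([np.sin(r)*x/r,-np.sin(r)*y/r,-np.cos(r)])
    R=np.array(st["tcp_rot"]);return R@M[:3,3]+np.array(st["position"]),R@M[:3,:3]@d
def wonz(st,u,v,z):
    o,d=wray(st,u,v);return o+d*(z-o[2])/d[2]
def save(a,n): cv2.imwrite("pics/"+n,cv2.cvtColor(a,cv2.COLOR_RGB2BGR))
E
python3 - <<'E'
from h import *
np.set_printoptions(precision=4,suppress=True)
for n in("top","side","wrist"):
    s=bot.read_state();a=vision.capture(n);save(a,n+"1.png");i=vision.camera_info(n);print(n,i)
print(bot.read_state(),bot.grip_depth)
E
```

```text
top {'intrinsics': array([[590.7094,   0.    , 324.1741],
       [  0.    , 590.7094, 239.9905],
       [  0.    ,   0.    ,   1.    ]]), 'camera_from_world': array([[-0.0111, -0.9999, -0.0097,  0.1194],
       [ 0.9896, -0.0124,  0.1436, -0.4952],
       [-0.1437, -0.008 ,  0.9896, -1.0986],
       [ 0.    ,  0.    ,  0.    ,  1.    ]])}
side {'intrinsics': array([[454.2122,   0.    , 319.9194],
       [  0.    , 454.2122, 232.2633],
       [  0.    ,   0.    ,   1.    ]]), 'camera_from_world': array([[-0.7297, -0.6834, -0.0214,  0.4326],
       [ 0.382 , -0.4335,  0.8162, -0.1736],
       [-0.5671,  0.5874,  0.5774, -0.9112],
       [ 0.    ,  0.    ,  0.    ,  1.    ]])}
wrist {'intrinsics': array([[371.6483,   0.    , 318.074 ],
       [  0.    , 371.6483, 240.1586],
       [  0.    ,   0.    ,   1.    ]]), 'mount': array([[-0.0001,  0.9658,  0.2592,  0.0701],
       [ 1.    ,  0.0002, -0.0006,  0.0002],
       [-0.0006,  0.2592, -0.9658, -0.1625],
       [ 0.    ,  0.    ,  0.    ,  1.    ]])}
{'time_s': 0.15, 'joint_positions': array([-76.6348,  30.2676,  82.1402,  -0.001 ,  67.6889, -10.2275]), 'qvel': array([ 0.0013, -0.2453, -0.2055, -0.0924,  0.0868,  0.1814]), 'tau': array([  0.    , -44.0434, -17.6842,   0.0632,   0.0553,  -0.0001]), 'position': array([ 0.25  , -0.5722,  0.2218]), 'tcp_rot': array([[ 0.9164,  0.4002, -0.0004],
       [ 0.4002, -0.9164,  0.0016],
       [ 0.0003, -0.0017, -1.    ]]), 'force': array([-0.7888,  0.0456, -0.6222]), 'moment': array([-0.0107,  0.024 ,  0.0257]), 'opening': 1.003230623301889} -0.0187
```

View pics/top1.png

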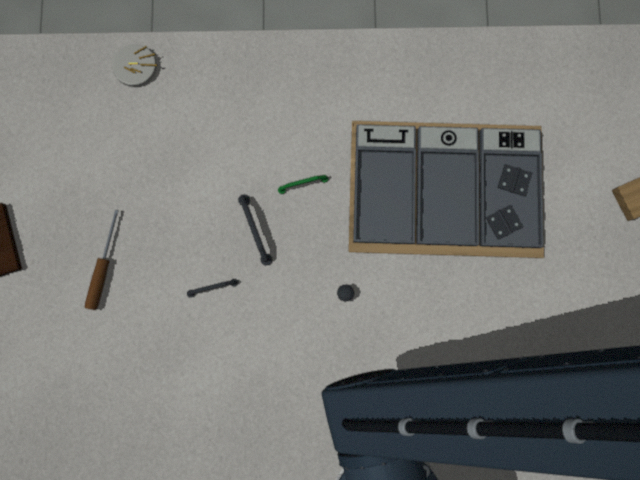

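View pics/side1.png

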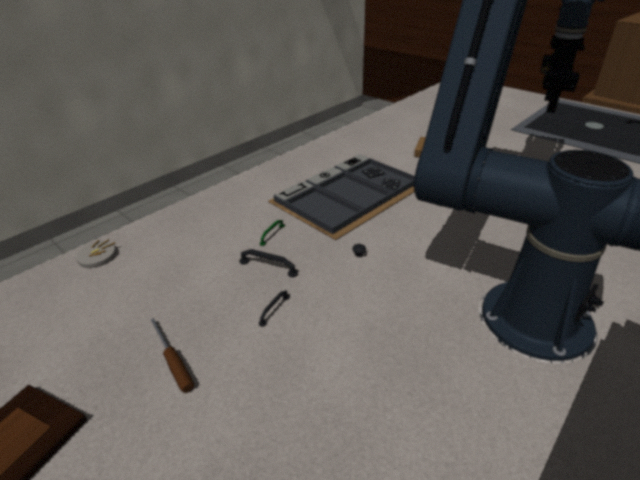

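The top view shows the large dark pull with its feet near (244,200) and (267,260). The pull-label tray is the leftmost one, about (357..415, 151..244). The small dark pull, the green pull and the knob at (346,292) are to be left. The side view confirms that the pull stands on its feet.

Run:
```python
from h import *
np.set_printoptions(precision=4,suppress=True)
a=cv2.cvtColor(cv2.imread("pics/top1.png"),cv2.COLOR_BGR2HSV)
m=(a[...,2]<85).astype(np.uint8)
n,l,s,c=cv2.connectedComponentsWithStats(m[185:275,232:280])
for k in range(1,n):
  if s[k,4]>20: print(s[k],c[k]+[232,185])
f=[onz("top",244,200,.006),onz("top",266.5,259.5,.006)]
d=f[0]-f[1];print("feet",f,np.linalg.norm(d),"mid",(f[0]+f[1])/2,"yaw",np.degrees(np.arctan2(d[1],d[0])))
for p in((358,151),(414,151),(357,243),(416,244)):print(p,onz("top",*p,.026),onz("top",*p,.01))
print("tray mid top",np.mean([onz("top",*p,.026) for p in((358,151),(414,151),(357,243),(416,244))],0))
for p in((346,293),(98,305)):print(onz("top",*p,.01))
# foot midpoint from side
f=[onz("side",243,260,.006),onz("side",293,272,.006)];print("side",f,(f[0]+f[1])/2)
s=bot.read_state();R=np.array(s["tcp_rot"])
```

```text
[  7  10  37  70 912] [258.7325 228.9693]
feet [array([0.5837, 0.2729, 0.006 ]), array([0.4637, 0.2276, 0.006 ])] 0.12822461899806278 mid [0.5237 0.2503 0.006 ] yaw 20.681922442541516
(358, 151) [0.6754 0.0447 0.026 ] [0.6802 0.0438 0.01  ]
(414, 151) [ 0.6739 -0.0661  0.026 ] [ 0.6787 -0.0685  0.01  ]
(357, 243) [0.4914 0.0502 0.026 ] [0.4937 0.0494 0.01  ]
(416, 244) [ 0.4881 -0.0638  0.026 ] [ 0.4902 -0.0662  0.01  ]
tray mid top [ 0.5822 -0.0088  0.026 ]
[0.396  0.0726 0.01  ]
[0.3783 0.5546 0.01  ]
side [array([0.5834, 0.2766, 0.006 ]), array([0.4631, 0.2282, 0.006 ])] [0.5232 0.2524 0.006 ]
```

```bash
python3 -m jog '[[[290,-323,0],[0,0,0],0],[[290,-323,0],[0,0,0],0],[[290,-323,0],[0,0,0],0],[[290,-323,0],[0,0,0],0],[[290,-323,0],[0,0,0],0],[[290,-323,0],[0,0,0],0],[[290,-323,0],[0,0,0],0],[[290,-323,0],[0,0,0],0],[[290,-323,0],[0,0,0],0],[[290,-323,0],[0,0,0],0],[[290,-323,0],[0,0,0],0],[[290,-323,0],[0,0,0],0]]'
```

```text
time_s: 1.15
position: [0.3863, -0.1565, 0.2224]
tcp_rot: [[0.914, 0.405, -0.001], [0.405, -0.914, 0.002], [-0.0, -0.002, -1.0]]
force: [-0.5, -0.6, -0.0]
opening: 1.001
```

```bash
python3 -m jog '[[[290,-323,60],[0,0,2],0],[[290,-323,60],[0,0,2],0],[[290,-323,60],[0,0,2],0],[[290,-323,60],[0,0,2],0],[[290,-323,60],[0,0,2],0],[[290,-323,60],[0,0,2],0],[[290,-323,60],[0,0,2],0],[[290,-323,60],[0,0,2],0],[[290,-323,60],[0,0,2],0],[[290,-323,60],[0,0,2],0],[[290,-323,60],[0,0,2],0],[[290,-323,60],[0,0,2],0]]'
python3 - <<'E'
from h import *
s=bot.read_state();print(s["position"],s["qvel"],s["joint_positions"]);save(vision.capture("wrist"),"w2.png")
import json;json.dump({k:np.array(s[k]).tolist() for k in("position","tcp_rot")},open("w2.json","w"))
E
```

```text
time_s: 2.15
position: [0.5253, 0.2548, 0.1616]
tcp_rot: [[0.928, 0.371, 0.002], [0.371, -0.928, 0.002], [0.003, -0.001, -1.0]]
force: [0.4, 0.7, 0.0]
opening: 1.005
[0.52528744 0.25482407 0.1615957 ] [-3.53156011 -2.10244579  4.2567727  -2.66419398  1.24146707 -2.36007981] [1.48917152e+01 3.13767469e+01 9.16508208e+01 6.05346349e-02
 5.68284711e+01 8.30568849e+01]
```

View pics/w2.png

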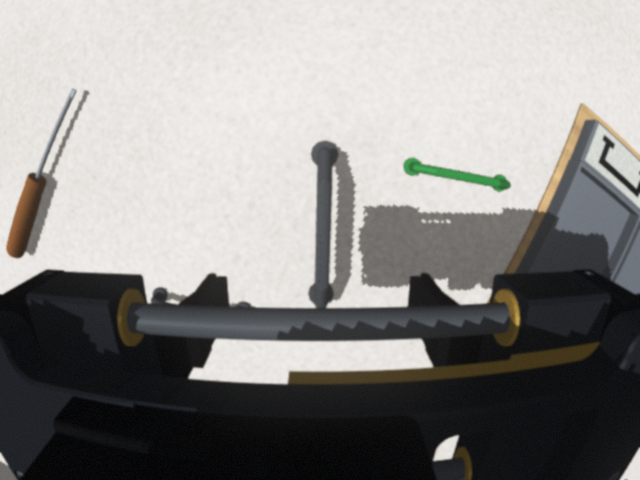

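The wrist view shows the pull with its far foot at about (324,153) and its near foot at about (320,294), between the fingers at the bottom. The green pull at (410..510, 165..185) is clear of the right finger.

Run:
```python
from h import *
import json
np.set_printoptions(precision=4,suppress=True)
w=json.load(open("w2.json"))
f=[wonz(w,324,153,.006),wonz(w,320,294,.006)];d=f[0]-f[1]
print(f,np.linalg.norm(d),(f[0]+f[1])/2,np.degrees(np.arctan2(d[1],d[0])))
b=[wonz(w,324,185,.042),wonz(w,322,265,.042)];d=b[0]-b[1];print("bar",b,np.degrees(np.arctan2(d[1],d[0])))
s=bot.read_state();R=np.array(s["tcp_rot"]);print(s["position"],R,s["qvel"])
t=np.array([.5235,.251,.0175]);print(R.T@(t-s["position"])*1000)
for q in f+b:print(R.T@(q-s["position"])*1000)
```

```text
[array([0.5846, 0.2728, 0.006 ]), array([0.4643, 0.2281, 0.006 ])] 0.1283240107372825 [0.5244 0.2505 0.006 ] 20.350369014583844
bar [array([0.5625, 0.2645, 0.042 ]), array([0.5025, 0.242 , 0.042 ])] 20.576174233068294
[0.524  0.2525 0.1617] [[ 0.9288  0.3707  0.0002]
 [ 0.3707 -0.9288 -0.0004]
 [ 0.      0.0004 -1.    ]] [-2.6764 -1.6641  3.1509 -0.9645  0.8003 -0.5067]
[ -1.0786   1.1642 144.1857]
[ 63.7201   3.5801 155.6873]
[-64.5652   0.4286 155.6849]
[ 40.1833   3.0923 119.6869]
[-23.8813   1.7711 119.6858]
```

```bash
python3 -m jog '[[[0,0,30],[0,0,1],0],[[0,0,60],[0,0,1],0],[[0,0,90],[0,0,1],0],[[0,0,110],[0,0,1],0],[[0,0,125],[0,0,1],0],[[0,0,135],[0,0,1],0],[[0,0,144],[0,0,1],0],[[0,0,144],[0,0,1],0],[[0,0,144],[0,0,1],0]]' && python3 -m jog '[[[0,0,0],[0,0,0],1],[[0,0,0],[0,0,0],1],[[0,0,0],[0,0,0],1],[[0,0,0],[0,0,0],1],[[0,0,0],[0,0,0],1],[[0,0,0],[0,0,0],1],[[0,0,0],[0,0,0],1],[[0,0,0],[0,0,0],1],[[0,0,0],[0,0,0],1],[[0,0,0],[0,0,0],1],[[0,0,0],[0,0,0],1],[[0,0,0],[0,0,0],1]]'
```

```text
time_s: 2.95
position: [0.5234, 0.2508, 0.0188]
tcp_rot: [[0.936, 0.351, 0.0], [0.351, -0.936, -0.0], [0.0, 0.0, -1.0]]
force: [-0.4, 0.9, -0.1]
opening: 1.002
time_s: 3.95
position: [0.5231, 0.2514, 0.0185]
tcp_rot: [[0.936, 0.352, -0.0], [0.352, -0.936, -0.0], [-0.0, -0.0, -1.0]]
force: [-0.6, -0.9, -0.3]
opening: 0.169
```

```bash
python3 -m jog '[[[0,0,0],[0,0,0],1],[[0,0,0],[0,0,0],1],[[0,0,0],[0,0,0],1],[[0,0,0],[0,0,0],1]]' && python3 -m jog '[[[0,0,-5],[0,0,0],1],[[0,0,-12],[0,0,0],1],[[0,0,-22],[0,0,0],1],[[0,0,-35],[0,0,0],1],[[0,0,-50],[0,0,0],1],[[0,0,-65],[0,0,0],1],[[0,0,-80],[0,0,0],1],[[0,0,-90],[0,0,0],1],[[0,0,-95],[0,0,0],1],[[0,0,-95],[0,0,0],1]]'
python3 - <<'E'
from h import *
s=bot.read_state();print(s["force"],s["opening"])
a=vision.capture("wrist");b=vision.capture("side");save(np.hstack([cv2.resize(a,(400,300)),cv2.resize(b[140:380,130:450],(400,300))]),"lift.png")
E
```

```text
time_s: 4.28
position: [0.5231, 0.2514, 0.0185]
tcp_rot: [[0.936, 0.352, -0.0], [0.352, -0.936, -0.0], [-0.0, -0.0, -1.0]]
force: [0.6, 0.4, -1.5]
opening: 0.134
time_s: 5.12
position: [0.524, 0.2517, 0.1153]
tcp_rot: [[0.936, 0.352, 0.003], [0.352, -0.936, 0.001], [0.003, 0.0, -1.0]]
force: [0.5, -0.9, -1.4]
opening: 0.135
[ 0.49816201 -0.8559687  -1.38435874] 0.13461042242384988
```

View pics/lift.png

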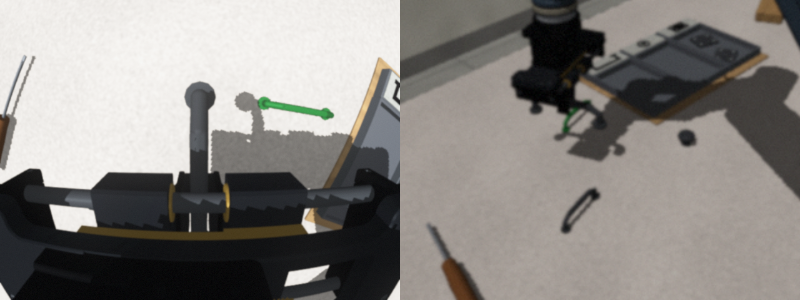

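The pull is held: the opening is about 12 mm, the weight shows in the force, and it hangs level and clear. Now over the tray.

```bash
python3 -m jog '[[[-2,12,0],[0,0,2],1],[[-5,38,0],[0,0,5],1],[[-10,70,0],[0,0,8],1],[[-15,105,0],[0,0,11],1],[[-20,140,0],[0,0,14],1],[[-25,175,0],[0,0,17],1],[[-30,210,0],[0,0,20],1],[[-34,238,0],[0,0,22],1],[[-36,256,0],[0,0,22],1],[[-37,264,0],[0,0,22],1],[[-37,264,0],[0,0,22],1],[[-37,264,0],[0,0,22],1]]'
python3 - <<'E'
from h import *
import json
a=vision.capture("top");save(cv2.resize(a[100:280,330:570],(800,600),interpolation=cv2.INTER_CUBIC),"t3.png")
s=bot.read_state();w=vision.capture("wrist");save(w,"w3.png");print(s["position"],s["tcp_rot"],s["joint_positions"])
json.dump({k:np.array(s[k]).tolist() for k in("position","tcp_rot")},open("w3.json","w"))
E
```

```text
time_s: 6.22
position: [0.5805, -0.0086, 0.1128]
tcp_rot: [[1.0, -0.026, -0.002], [-0.026, -1.0, 0.001], [-0.002, -0.001, -1.0]]
force: [-1.0, 0.4, -1.6]
opening: 0.135
[ 0.58028392 -0.00785754  0.11294883] [[ 9.99694689e-01 -2.46165149e-02 -2.13451664e-03]
 [-2.46146474e-02 -9.99696611e-01  8.96843514e-04]
 [-2.15594621e-03 -8.44029324e-04 -9.99997320e-01]] [-1.18161295e+01  3.52194500e+01  9.40224270e+01  3.25461640e-02
  5.08883572e+01  7.95738239e+01]
```

View pics/w3.png

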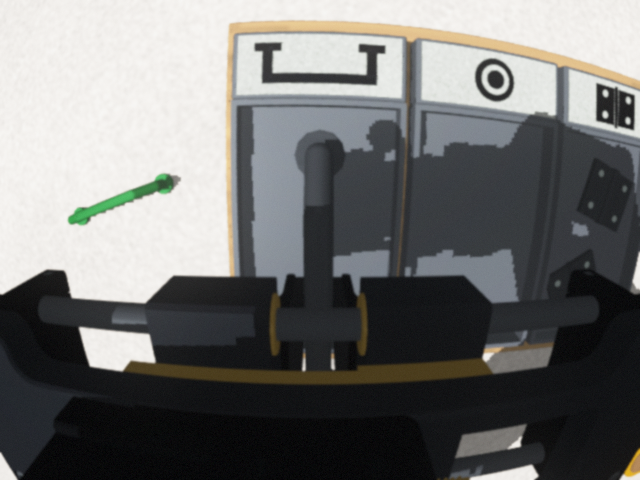

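The wrist view shows the pull above the bow-handle tray. The far wall's inner top edge is at about v=106, the left wall inner edge at about u=239 and the right at about u=403.

Run:
```python
from h import *
import json
np.set_printoptions(precision=4,suppress=True)
w=json.load(open("w3.json"))
print("far",wonz(w,320,98,.026),wonz(w,320,106,.026),wonz(w,320,106,.01))
for v in(150,240):print(wonz(w,239,v,.026),wonz(w,403,v,.026))
s=bot.read_state();print(s["position"])
```

```text
far [ 0.6805 -0.0121  0.026 ] [ 0.675 -0.012  0.026] [ 0.6766 -0.0121  0.01  ]
[0.6477 0.0433 0.026 ] [ 0.6451 -0.0674  0.026 ]
[0.5849 0.0473 0.026 ] [ 0.5821 -0.0685  0.026 ]
[ 0.5803 -0.0074  0.1131]
```

View pics/t3.png

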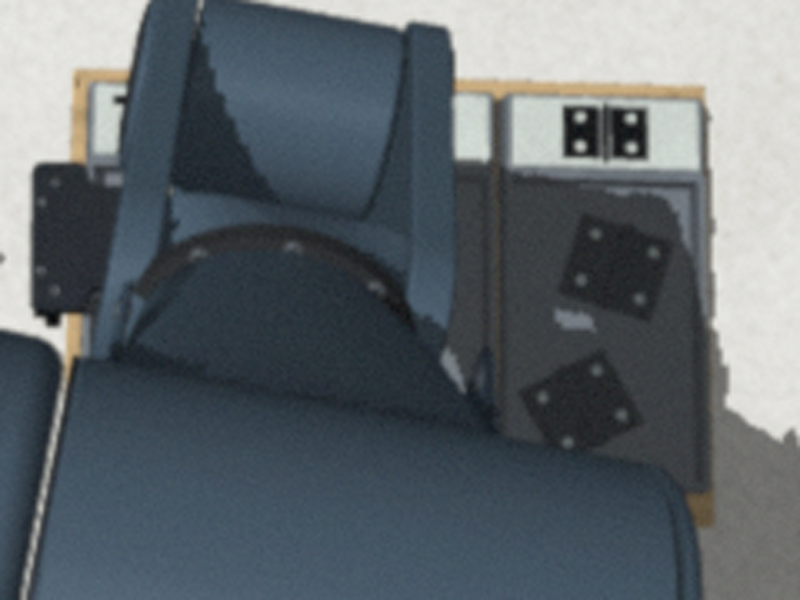

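The top view is blocked by the arm. The wrist and earlier top measurements agree on the tray centre, about (0.583, -0.010). Lowering now.

```bash
python3 -m jog '[[[2,2,10],[0,0,0],1],[[2,2,28],[0,0,0],1],[[2,2,46],[0,0,0],1],[[2,2,60],[0,0,0],1],[[2,2,70],[0,0,0],1],[[2,2,76],[0,0,0],1],[[2,2,80],[0,0,0],1],[[2,2,82],[0,0,0],1],[[2,2,82],[0,0,0],1],[[2,2,82],[0,0,0],1],[[2,2,82],[0,0,0],1]]'
```

```text
time_s: 7.23
position: [0.5839, -0.0109, 0.0323]
tcp_rot: [[1.0, -0.024, 0.001], [-0.024, -1.0, -0.0], [0.001, 0.0, -1.0]]
force: [-0.3, 0.2, -1.1]
opening: 0.138
```

```bash
python3 -m jog '[[[0,0,1],[0,0,0],1],[[0,0,2],[0,0,0],1],[[0,0,3],[0,0,0],1],[[0,0,3.5],[0,0,0],1],[[0,0,4],[0,0,0],1],[[0,0,4],[0,0,0],1],[[0,0,4],[0,0,0],1]]'
```

```text
time_s: 7.82
position: [0.5834, -0.0109, 0.0284]
tcp_rot: [[1.0, -0.024, 0.0], [-0.024, -1.0, -0.0], [0.0, 0.0, -1.0]]
force: [-1.7, -0.4, 5.5]
opening: 0.133
```

The force has turned to +5.5 N at the expected height, so the feet are on the floor. I'll open part-way, because fully open fingers are wider than the tray.

```bash
python3 -m jog '[[[0,0,0],[0,0,0],0.6],[[0,0,0],[0,0,0],0.6],[[0,0,0],[0,0,0],0.6],[[0,0,0],[0,0,0],0.6],[[0,0,0],[0,0,0],0.6],[[0,0,0],[0,0,0],0.6],[[0,0,0],[0,0,0],0.6],[[0,0,0],[0,0,0],0.6]]' && python3 -m jog '[[[0,0,-5],[0,0,0],0.6],[[0,0,-15],[0,0,0],0.6],[[0,0,-30],[0,0,0],0.6],[[0,0,-50],[0,0,0],0.6],[[0,0,-75],[0,0,0],0.6],[[0,0,-100],[0,0,0],0.6],[[0,0,-120],[0,0,0],0.6],[[0,0,-130],[0,0,0],0.6],[[0,0,-130],[0,0,0],0.6],[[0,0,-130],[0,0,0],0.6]]' && python3 -m jog '[[[0,30,0],[0,0,0],0.6],[[0,70,0],[0,0,0],0.6],[[0,110,0],[0,0,0],0.6],[[0,150,0],[0,0,0],0.6],[[0,190,0],[0,0,0],0.6],[[0,230,0],[0,0,0],0.6],[[0,270,0],[0,0,0],0.6],[[0,300,0],[0,0,0],0.6],[[0,320,0],[0,0,0],0.6],[[0,320,0],[0,0,0],0.6],[[0,320,0],[0,0,0],0.6]]'
python3 - <<'E'
from h import *
a=vision.capture("top");save(a,"top4.png");b=vision.capture("side");save(b,"side4.png")
save(np.hstack([cv2.resize(a[90:300,300:580],(400,300),interpolation=2),cv2.resize(b[130:280,240:440],(400,300),interpolation=2)]),"end.png")
E
```

```text
time_s: 8.48
position: [0.5833, -0.0107, 0.0274]
tcp_rot: [[1.0, -0.024, -0.0], [-0.024, -1.0, 0.0], [-0.0, -0.0, -1.0]]
force: [1.3, 0.9, 0.1]
opening: 0.397
time_s: 9.32
position: [0.5833, -0.0108, 0.158]
tcp_rot: [[1.0, -0.025, 0.001], [-0.025, -1.0, -0.0], [0.001, 0.0, -1.0]]
force: [-1.1, -0.3, -0.4]
opening: 0.401
time_s: 10.23
position: [0.5741, -0.3311, 0.1552]
tcp_rot: [[1.0, -0.027, -0.003], [-0.027, -1.0, 0.003], [-0.003, -0.003, -1.0]]
force: [0.2, 0.6, -0.1]
opening: 0.402
```

View pics/end.png

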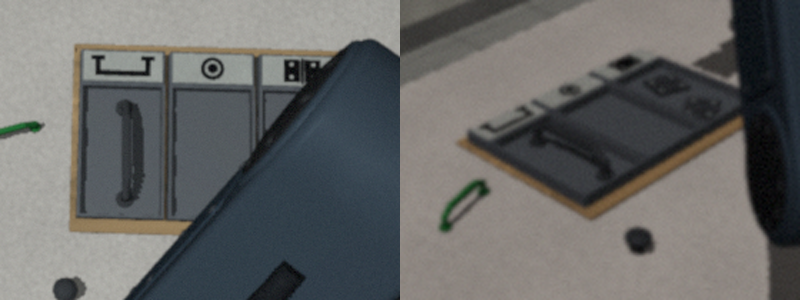

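Both views show the pull standing lengthwise in its tray, with its feet at top pixels of about (387,165) and (387,229). The arm is clear, and the knob is where it was.

Run:
```python
from h import *
f=[onz("top",386.8,164.9,.016),onz("top",386.8,229.3,.016)];d=f[0]-f[1];print((f[0]+f[1])/2,np.linalg.norm(d),np.degrees(np.arctan2(d[1],d[0])))
print(bot.read_state()["qvel"],bot.read_state()["time_s"]);bot.hand_in()
```

```text
[ 0.58411462 -0.01088927  0.016     ] 0.12989664978357762 -1.5087706220261305
[ 1.16139296 -0.80078178  0.11318456 -0.0950564  -0.00278891 -0.10960636] 10.3333
the job is handed in; nothing more can be done
```

I picked up the large dark pull by its grip bar and set it on the floor of the tray labelled with the bow handle. I released it there with the gripper only part-way open, moved the arm clear and handed the job in at about 10.3 s. The hand-in reports no verdict.

- **Position:** the last top view puts the pull's middle at (0.584, -0.011). The tray centre I measured is about (0.583, -0.010), so the offset is 1–2 mm.
- **Orientation:** it lies within about 1° of the tray's length. Its feet measure 130 mm apart against an expected 128 mm, which fits it standing upright on both feet.
- **Set-down:** the floor contact was felt at about 5–6 N, at the expected height.
- **Bystanders:** the knob looks to be where it was, though I judged that by eye. I did not re-measure the screwdriver, but the arm never went near it.

No check failed. The two tray-centre estimates differed by about 3 mm lengthwise, well inside the tolerance. One mid-task top view was blocked by the arm, so I placed the pull using the wrist view and the earlier top view.

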